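# Hang the planter, show the print

## Task

Hang the mint planter, which stands on the oak picture stand, by its wooden handle on the double-armed brass hook, lowering it until the handle rests on both arms before you let go. Then slide the black-framed red-and-green print up out of its leaning slot in the sorter and stand it in the groove that the planter has uncovered, lowering it right to the bottom of the groove before you let go. Leave the blue print, the diffuser, the mouse and the pen cup where they are.

Things in the scene. Friction and masses are not known exactly. Their poses are not given: they have to be found in the camera images.
- planter: Mint round pot, 78 mm across at the rim, 65 mm high (leaves to 95 mm), about 0.26 kg, with a rigid bail: two 6 mm steel wires, 55 mm either side of the axis along own y, carry a wooden bar on top. Origin: centre of its underside; z up. It starts on the picture stand, hiding the middle of the groove.
- planter_handle (a point): Centre of the planter's wooden handle bar, 150 mm above its underside. The bar runs along y, 124 mm long (104 mm free between the wires), 14 mm wide along x, 12 mm high; its underside is 144 mm above the planter's underside.
- hookstand: Fixed dark steel stand, base 12 mm thick, post 16 mm diameter, with a brass double hook: two parallel level arms, 10 mm diameter, 36 mm either side of the middle (own y), run 112 mm from the post towards own -x, then turn up; tips' tops 225 mm above the table, 126 mm in front of the post axis. Origin: middle of the base's front (-x) lower edge, 150 mm from the post axis; base 190 by 130 mm.
- hook_seat (a point): Midway between the arms at their upper surface (200 mm above the table), 68 mm in front (-x) of the post axis: the bar's underside shall rest here, bar along y. The pot is wider than the arms' gap and hangs below them: come from the tips' side with the bar's underside above 225 mm and the pot's rim below 190 mm, then go along +x and down.
- sorter: Fixed light-wood sorter, base 210 mm (x) by 126 mm (y) by 14 mm. Two slots, 37 mm in front (-x) and 37 mm behind the middle, lean 25 degrees, open ends towards own +x (away from the robot): up along a slot is (0.423, 0, 0.906) in its frame. Each is 13 mm wide, 108 mm long along y, 60 mm deep along the lean, floor centred 26 mm above the table. Origin: centre of its underside.
- print: Flat picture in a black frame, red and green bands on white on both faces: 9 mm thick (own x), 100 mm wide (own y), 140 mm high (own z), 0.15 kg. Origin: centre of its lower edge; z points along its height to the free upper edge. It stands in one of the two sorter slots, leaning 25 degrees; 80 mm stand out of the slot.
- blue_print: Bystander, to be left alone: picture of the same size in a white frame, blue with a yellow band, in the other sorter slot. Origin and axes as those of the print.
- stand: Fixed oak picture stand, block 80 mm (x) by 140 mm (y) by 40 mm high, with a groove along its y through the middle of its top: 14 mm wide, 24 mm deep, open at both ends. Origin: centre of its underside.
- groove (a point): Middle of the groove's floor, 16 mm above the table; the groove runs along y, its mouth is 24 mm higher. The print's lower edge shall stand here, its width along the groove, either face forward.
- diffuser: Bystander: square glass diffuser, 55 by 55 by 77 mm with thin reeds to 135 mm. Origin: centre of its underside.
- mouse: Bystander: white computer mouse 60 (x) by 105 (y) by 24 mm. Origin: centre of its underside.
- pencup: Bystander: dark blue pen cup, 68 mm across, 85 mm high, pens to 130 mm. Origin: centre of its underside.

How it is judged:
By the outcome, as a careful person would: the job done as asked, in the order asked, and still so for the second after the job is handed in, with the robot touching nothing.
It also fails if it takes over 56 s, if anything falls off the work surface, if the arm or the gripper's body presses on something with over 40 N, if the wrist force passes 120 N, or if a joint passes its speed limit or range.

## Robot

A 6-joint arm with a two-finger parallel gripper is mounted at the origin on the work surface. World frame = base frame: x ahead of the robot, y to its left, z up, the work surface at z = 0. Lengths are in m, angles in rad, forces in N, time in s.
With the tool pointing down it reaches from about 0.375 to 0.9 m from the base axis. Payload 3.1 kg.
Tool frame: the origin (TCP) lies on the centre line of the jaws, within the pads' length; the fingertips stand 8 mm ahead of it and the grasp point (between the pads) lies 11 mm behind it; z points along the fingers, y is the line along which they close (so a half turn about z gives the same grasp; the last joint's range is limited). The gripper opens to 85 mm and grips with 20 to 120 N. Pads are 22 mm wide; open, the fingers measure 114 mm over their backs; the gripper's body (76 mm by 85 mm) begins 54 mm behind the grasp point. The pads swing forward as they close: fully open they stand 13 mm farther back than shut.
Start: joints at [-1.413, 0.527, 1.433, -0, 1.181, -0.178], TCP at [0.207, -0.59, 0.215] pointing down, gripper open.
Joint ranges: [-3.08, 3.08], [-0.75, 2.2], [0.22, 2.44], [-1.43, 4.57], [0, 2.65], [-2.85, 2.85]. Speed limits (rad/s): [2.79, 2.79, 3.14, 3.14, 3.14, 3.14].

## Interface

Orientations are given as a unit quaternion [x, y, z, w].
In Python, from station import * gives the robot as it stands.
- The arm moves only by the tool play_rows, never from a script. Its argument "rows" is a list of rows, each a list of 3 entries, a list of its own where there are three numbers: the turn, a rotation vector about the tool's x, y, z in degrees, then the shift along the tool's x, y, z in mm, then the closure, from 0 (fully open) to 1 (shut). In form: [[[ax, ay, az], [dx, dy, dz], jaw], ...]. A call has 1 to 12 rows; each row shifts and turns the commanded pose from where the row before left it, along the tool's axes as they then stand; what a row does not reach is not made up. A row lasts 1/12 s, in which the tool goes at most 41.7 mm and 7.16 degrees, less where a joint would pass 70% of its speed; a pose out of reach is approached as far as the arm can. A call with a gripper value outside its range is refused whole. The fingers move at their own pace and stop on an object; "grip_force" is the grip in N (left out, the last holds). Time passes only in rows, so rows that do not move let the fingers close. It gives the time, the measured TCP pose, the force, the opening and the grip force at its end, in the units of the state.
- sense(): the state, without advancing time (a new reading comes with each control period).
- snapshot(name): name is "scene" or "top" or "wrist"; returns (picture, depth): 400x640x3 uint8, red, green, blue; 400x640 float32, m along the optical axis (not along the pixel's ray), 0 where there is no reading.
- get_calibration(name): a dict with "vfov" (degrees; the focal length in pixels is half the picture's height over the tangent of half this angle, whatever the lens; pixels are square), "cx", "cy" (the principal point, pixels), "k1" (the pictures are not rectified: a ray, as slopes to the right and down, at radius r is drawn at 1 + k1 r^2 times it, then the intrinsics apply), "xyz" and "attitude" of the camera in the world. Camera axes: x right, y down, z forward; pixel columns grow to the right and rows downward; lengths in m; the calibration is good to about 2 mm. A picture is of the moment at which its call begins: read the wrist's pose just before it. get_calibration takes no time and is no camera call; for the wrist camera it gives the pose at the moment of the call.
- sign_off(): hands the job in; it is judged then, once.
The state is a dict: "t": time; "q": joint angles; "qd": joint speeds; "tau": joint torques, N m; "tcp_pos": TCP position; "tool_rot": TCP orientation; "force": force on the tool from outside, world axes, zero at the start; "ft_torque": the same for the moment, N m; "finger_gap": opening from 0.0 (shut) to 1.0 (fully open); "gripper_force": force on a finger pad.
Only numpy, scipy, OpenCV 4.12 (cv2) and the standard library are available. Lean on these libraries where they do the work, as an engineer would, in place of code of your own. Each camera call takes 0.05 s, during which the arm holds its last target. There are 200 camera calls.

## Working session

There is one attempt and no reset: what is moved stays moved. The work goes in short steps, Python scripts to look and compute and a tool call to move; the robot and the scene stay as the last step left them, time stands still between calls to the robot, and variables do not carry over. Pictures are saved under pics/ and viewed, at most 10 in all, crops included, and the job is handed in when it is done.

Besides the shell and the picture viewer there is one more tool, called after ">>>" as name(argument=value, ...), one argument or row to a line, values as JSON. play_rows: Moves the arm, as the interface text tells. Its arguments: {"type":"object","properties":{"rows":{"type":"array","items":{"type":"array"}},"grip_force":{"type":"number"}},"required":["rows"]}

```bash
mkdir -p pics; ls; cat > h.py <<'E'
from station import *
import numpy as np, cv2
from scipy.spatial.transform import Rotation as R
def save(n,f):
    p,d=snapshot(n); cv2.imwrite('pics/'+f+'.png',p[:,:,::-1]); np.savez('pics/'+f+'.npz',d=d,p=p); return p,d
E
python3 - <<'E'
from h import *
for n in ['scene','top']:
    c=get_calibration(n); print(n,c); save(n,n+'0')
s=sense(); print(s['t'],s['tcp_pos'],s['tool_rot'],s['finger_gap'])
E
```

```text
pics
scene {'vfov': 57.08513103897047, 'cx': 323.9736378426096, 'cy': 199.3361615774026, 'k1': -0.011473550646771528, 'xyz': array([1.19071311, 0.33366592, 0.78098081]), 'attitude': array([ 0.47175716,  0.78898576, -0.34291986, -0.19326827])}
top {'vfov': 47.68442189294806, 'cx': 318.24112929551495, 'cy': 200.5056365714198, 'k1': -0.030814640498859583, 'xyz': array([0.48038358, 0.01930824, 1.10332393]), 'attitude': array([-0.70248725,  0.70754099, -0.05920401,  0.04891101])}
0.1 [ 0.20646774 -0.58919695  0.21389323] [ 9.85854388e-01  1.67601078e-01  2.72108403e-05 -1.00205360e-03] 0.9999232903256408
```

View pics/scene0.png

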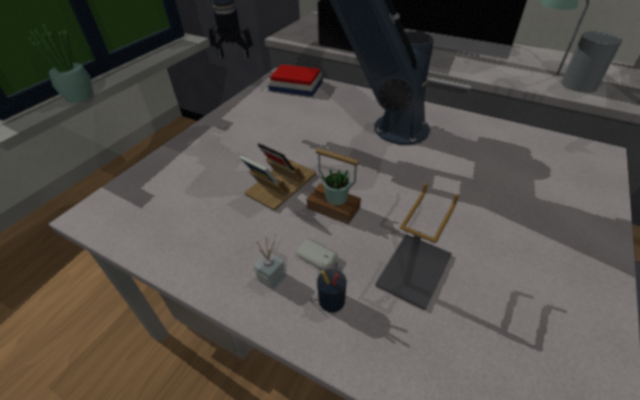

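View pics/top0.png

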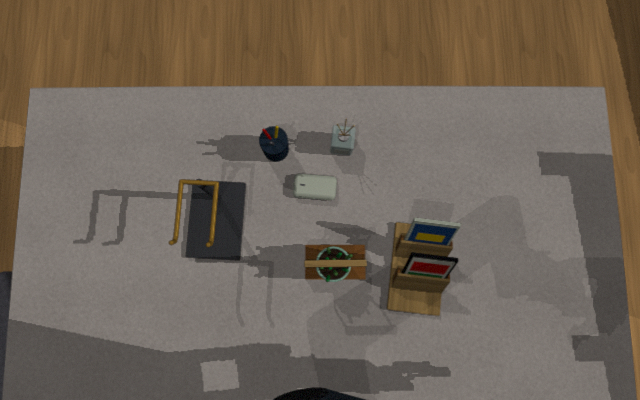

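The scene view shows everything. In the top view (up is +x, left is +y), the hook is at about (195,220), the planter at (335,263), the sorter at (422,268) with the red print in the nearer slot, the mouse at (316,187), the diffuser at (343,138) and the pen cup at (273,143). I'll enlarge it next.

```bash
python3 - <<'E'
from h import *
p=np.load('pics/top0.npz')['p'][160:330,160:480,::-1]
p=cv2.resize(p,None,fx=2.5,fy=2.5,interpolation=cv2.INTER_CUBIC)
cv2.imwrite('pics/topc.png',np.clip(p*1.5,0,255))
E
```

```text
[ WARN:0@0.048] global loadsave.cpp:1063 imwrite_ Unsupported depth image for selected encoder is fallbacked to CV_8U.
```

View pics/topc.png

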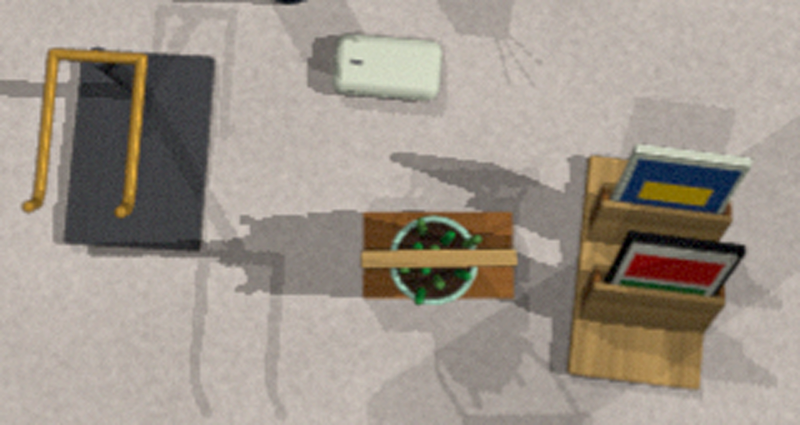

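The enlarged crop gives these corners: handle ends (363,259) and (516,258), stand corners (363,212) to (515,298), hook arms (55,55)→(38,200) and (142,60)→(125,205), sorter base (588,155), (570,374), (698,388), and the print's upper edge (628,233)–(745,247).

```bash
cat >> h.py <<'E'
def rays(c,uv):
    f=200/np.tan(np.radians(c['vfov']/2)); d=(np.atleast_2d(uv)-[c['cx'],c['cy']])/f; u=d.copy()
    for _ in range(9): u=d/(1+c['k1']*(u**2).sum(1,keepdims=True))
    return np.c_[u,np.ones(len(u))]
def at_z(c,uv,z):
    r=R.from_quat(c['attitude']).apply(rays(c,uv)); return c['xyz']+r*((z-c['xyz'][2])/r[:,2])[:,None]
def at_d(c,uv,D):
    uv=np.atleast_2d(uv); dd=D[np.round(uv[:,1]).astype(int),np.round(uv[:,0]).astype(int)]
    return c['xyz']+R.from_quat(c['attitude']).apply(rays(c,uv)*dd[:,None])
E
python3 - <<'E'
from h import *
np.set_printoptions(precision=4,suppress=True)
c=get_calibration('top'); D=np.load('pics/top0.npz')['d']
f=lambda *a: 160+np.array(a)/2.5
for n,z,pts in [('bar',.196,[(363,259),(516,258),(439,258)]),('stand',.04,[(363,212),(513,212),(363,298),(515,298)]),
 ('arms',.2,[(53,80),(38,200),(141,80),(125,205),(55,57),(142,59)]),('base',.012,[(214,56),(200,249),(62,242)]),
 ('sorter',.014,[(588,155),(570,374),(698,388)]),('printtop',.155,[(628,233),(745,247)]),('redface',.1,[(670,270)]),('blue',.153,[(637,148),(749,160)])]:
    print(n); print(np.c_[at_z(c,f(*pts),z),at_d(c,f(*pts),D)])
E
```

```text
bar
[[ 0.4936  0.0324  0.196   0.4936  0.0324  0.1984]
 [ 0.4934 -0.0894  0.196   0.4934 -0.0895  0.1952]
 [ 0.4939 -0.028   0.196   0.4939 -0.0278  0.2004]]
stand
[[ 0.5396  0.0345  0.04    0.5419  0.0351 -0.0011]
 [ 0.5385 -0.1063  0.04    0.5406 -0.1108  0.0014]
 [ 0.4601  0.0348  0.04    0.4593  0.0354  0.0013]
 [ 0.4588 -0.1063  0.04    0.4581 -0.1107  0.0025]]
arms
[[0.6388 0.2826 0.2    0.6387 0.2825 0.2004]
 [0.5419 0.291  0.2    0.5415 0.2895 0.205 ]
 [0.6383 0.2114 0.2    0.638  0.2109 0.2021]
 [0.5375 0.2215 0.2    0.5365 0.218  0.216 ]
 [0.6577 0.2817 0.2    0.658  0.2821 0.1987]
 [0.6556 0.211  0.2    0.6553 0.2107 0.2017]]
base
[[ 0.6947  0.1804  0.012   0.6973  0.1824 -0.0015]
 [ 0.5069  0.1908  0.012   0.5073  0.1929 -0.0013]
 [ 0.5144  0.323   0.012   0.5148  0.3264 -0.0002]]
sorter
[[ 0.5945 -0.1836  0.014   0.5956 -0.1856  0.0033]
 [ 0.387  -0.1597  0.014   0.3859 -0.1618  0.0013]
 [ 0.3725 -0.2808  0.014   0.3727 -0.2802  0.0161]]
printtop
[[ 0.5139 -0.1888  0.155   0.5141 -0.1902  0.1486]
 [ 0.5013 -0.287   0.155   0.5048 -0.3388 -0.0053]]
redface
[[ 0.483  -0.2369  0.1     0.483  -0.2335  0.1131]]
blue
[[ 0.5856 -0.1997  0.153   0.5853 -0.1992  0.1551]
 [ 0.5746 -0.295   0.153   0.5895 -0.3448  0.0026]]
```

```bash
cat >> h.py <<'E'
def goal(yaw, tilt=0):
    """tool pointing down, tool y at world angle yaw (deg); then tilted about world y by tilt"""
    a=np.radians(yaw); y=np.array([np.cos(a),np.sin(a),0]); z=np.array([0,0,-1.])
    return R.from_euler('y',tilt,degrees=True)*R.from_matrix(np.c_[np.cross(y,z),y,z])
def plan(pos,G):
    s=sense(); T=R.from_quat(s['tool_rot']); e=np.array(pos)-s['tcp_pos']; r=(T.inv()*G).as_rotvec(degrees=True)
    print('tcp',s['tcp_pos'].round(4),'turn',r.round(2),'shift mm before turn',(T.inv().apply(e)*1e3).round(1),'after',(G.inv().apply(e)*1e3).round(1))
E
python3 -c "
from h import *
plan([.494,-.0285,.284],goal(0))"
```

```text
tcp [ 0.2065 -0.5892  0.2139] turn [ -0.08  -0.09 -70.7 ] shift mm before turn [ 456.7 -434.3  -69.1] after [560.7 287.5 -70.1]
```

>>> play_rows(
  rows=[
    [[0, 0, -7.1], [0, 0, -7], 0],
    [[0, 0, -7.1], [0, 0, -7], 0],
    [[0, 0, -7.1], [0, 0, -7], 0],
    [[0, 0, -7.1], [0, 0, -7], 0],
    [[0, 0, -7.1], [0, 0, -7], 0],
    [[0, 0, -7.1], [0, 0, -7], 0],
    [[0, 0, -7.1], [0, 0, -7], 0],
    [[0, 0, -7.1], [0, 0, -7], 0],
    [[0, 0, -7.1], [0, 0, -7], 0],
    [[0, 0, -6.8], [0, 0, -7], 0],
  ],
)

```text
t: 0.93
tcp_pos: [0.2065, -0.5894, 0.2845]
tool_rot: [0.705, 0.709, 0.0, -0.001]
force: [0.4, -0.7, -0.9]
finger_gap: 0.999
gripper_force: 0.0
```

```bash
python3 -c "
from h import *
plan([.494,-.0285,.284],goal(0))"
```

```text
tcp [ 0.2065 -0.5894  0.2845] turn [-0.01 -0.08  0.34] shift mm before turn [559.2 290.9   1.2] after [5.609e+02 2.875e+02 5.000e-01]
```

>>> play_rows(
  rows=[
    [[0, 0, 0.3], [35, 18, 0], 0],
    [[0, 0, 0], [35, 18, 0], 0],
    [[0, 0, 0], [35, 18, 0], 0],
    [[0, 0, 0], [35, 18, 0], 0],
    [[0, 0, 0], [35, 18, 0], 0],
    [[0, 0, 0], [35, 18, 0], 0],
    [[0, 0, 0], [35, 18, 0], 0],
    [[0, 0, 0], [35, 18, 0], 0],
    [[0, 0, 0], [35, 18, 0], 0],
    [[0, 0, 0], [35, 18, 0], 0],
    [[0, 0, 0], [35, 18, 0], 0],
    [[0, 0, 0], [35, 18, 0], 0],
  ],
)

```text
t: 1.93
tcp_pos: [0.4248, -0.1689, 0.2847]
tool_rot: [0.709, 0.705, -0.0, -0.0]
force: [0.8, -0.5, -0.5]
finger_gap: 0.999
gripper_force: 0.0
```

>>> play_rows(
  rows=[
    [[0, 0, 0], [35, 18, 0], 0],
    [[0, 0, 0], [35, 18, 0], 0],
    [[0, 0, 0], [35, 18, 0], 0],
    [[0, 0, 0], [30, 15, 0], 0],
    [[0, 0, 0], [0, 0, 0], 0],
  ],
)

```text
t: 2.35
tcp_pos: [0.496, -0.0312, 0.2846]
tool_rot: [0.707, 0.707, 0.001, -0.001]
force: [0.2, -0.4, 0.8]
finger_gap: 0.999
gripper_force: 0.0
```

```bash
python3 -c "
from h import *
plan([.494,-.0285,.179],goal(0))
print(get_calibration('wrist'))
p,d=save('wrist','w1')
"
```

```text
tcp [ 0.496  -0.0312  0.2846] turn [ 0.07 -0.15  0.05] shift mm before turn [  2.4  -2.1 105.6] after [  2.7  -2.  105.6]
{'vfov': 70.70903441050756, 'cx': 319.8551598763619, 'cy': 197.79273149830817, 'k1': -0.0505570768409269, 'xyz': array([0.49630827, 0.04445093, 0.44485689]), 'attitude': array([ 9.88487811e-01, -2.29676818e-04,  4.80469450e-04,  1.51299581e-01])}
```

View pics/w1.png

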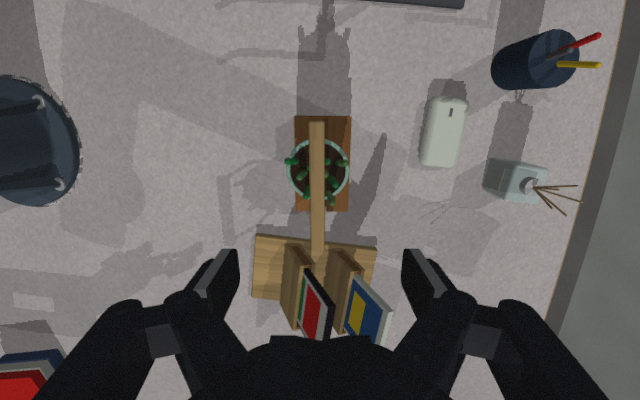

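The wrist view shows the bar in column 317, running from row 121 to row 255 and centred between the fingers. That agrees with the top view, so I'll descend.

>>> play_rows(
  rows=[
    [[0, 0, 0], [2, -2, 20], 0],
    [[0, 0, 0], [0, 0, 25], 0],
    [[0, 0, 0], [0, 0, 25], 0],
    [[0, 0, 0], [0, 0, 20], 0],
    [[0, 0, 0], [0, 0, 15.5], 0],
    [[0, 0, 0], [0, 0, 0], 0],
  ],
)

```text
t: 2.9
tcp_pos: [0.4892, -0.0348, 0.1763]
tool_rot: [0.709, 0.705, -0.002, -0.003]
force: [-0.5, 0.5, 0.9]
finger_gap: 0.996
gripper_force: 0.0
```

>>> play_rows(
  rows=[
    [[0, 0, 0], [0, 0, 0], 1],
    [[0, 0, 0], [0, 0, 0], 1],
    [[0, 0, 0], [0, 0, 0], 1],
    [[0, 0, 0], [0, 0, 0], 1],
    [[0, 0, 0], [0, 0, 0], 1],
    [[0, 0, 0], [0, 0, 0], 1],
    [[0, 0, 0], [0, 0, 0], 1],
    [[0, 0, 0], [0, 0, 0], 1],
    [[0, 0, 0], [0, 0, 0], 1],
    [[0, 0, 0], [0, 0, 0], 1],
  ],
  grip_force=60,
)

```text
t: 3.73
tcp_pos: [0.4925, -0.0342, 0.1796]
tool_rot: [0.709, 0.705, 0.0, 0.0]
force: [-0.7, 1.0, 2.7]
finger_gap: -0.001
gripper_force: 1.4
```

```bash
python3 -c "
from h import *
s=sense();print(s)
p,d=save('scene','s1');q,d=save('wrist','w2')
a=cv2.resize(p[130:280,180:460],(784,420)); b=cv2.resize(q,(288,180)); 
cv2.imwrite('pics/s1c.png',np.vstack([a,np.hstack([b,np.zeros((180,784-288,3),np.uint8)])])[:,:,::-1])
"
```

```text
{'t': 3.7333, 'q': array([-2.96223471e-01,  4.03192470e-01,  1.79482314e+00,  4.14563302e-06,
        9.43182906e-01, -2.91054759e-01]), 'qd': array([-0.00155078,  0.00174834, -0.00050933, -0.00141491, -0.00027821,
       -0.00053659]), 'tau': array([-3.66297306e-02, -3.32984483e+01, -1.35881209e+01,  5.43415590e-03,
       -1.36783887e-01,  3.48844605e-04]), 'tcp_pos': array([ 0.49246164, -0.03424507,  0.17958062]), 'tool_rot': array([7.08932678e-01, 7.05276130e-01, 9.45301367e-05, 1.72923667e-04]), 'force': array([-0.73790067,  1.00839811,  2.65357812]), 'ft_torque': array([ 0.05695665,  0.09748045, -0.01829725]), 'gripper_force': 1.3656209036707878, 'finger_gap': -0.0006553731512416346}
```

View pics/s1c.png

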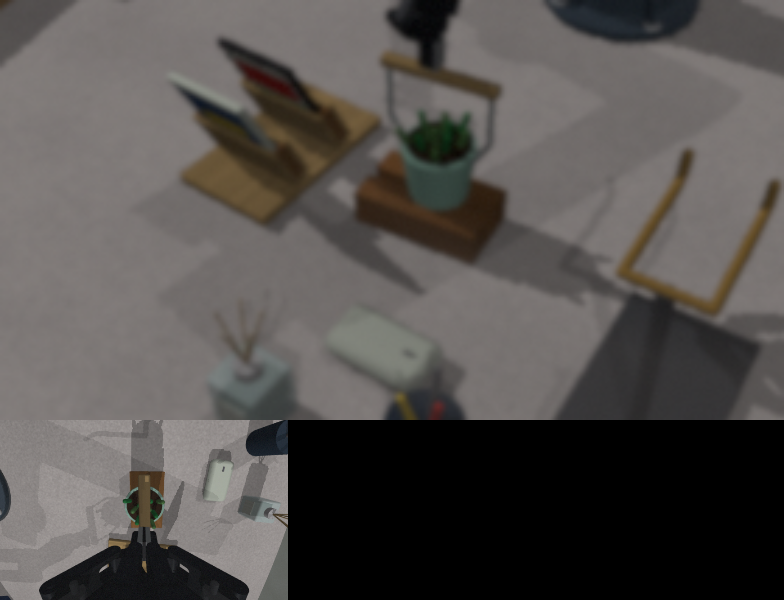

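```bash
python3 - <<'E'
from h import *
np.set_printoptions(precision=3,suppress=True)
c=get_calibration('wrist'); D=snapshot('wrist')[1]
print(c['xyz'],c['attitude'])
for v in range(110,400,10): print(v,np.c_[at_d(c,[(318,v)],D)], D[v,318])
c=get_calibration('scene'); 
z=np.load('pics/s1.npz'); D=z['d']
f=lambda u,v:(180+u/2.8,130+v/2.8)
print(at_d(c,[f(*a) for a in [(432,40),(432,55),(432,64),(432,72),(432,76),(400,66),(460,84)]],D))
E
```

```text
[0.493 0.042 0.34 ] [ 0.988 -0.003 -0.     0.153]
110 [[0.491 0.041 0.001]] 0.32316202
120 [[0.492 0.031 0.04 ]] 0.28855884
130 [[0.492 0.032 0.198]] 0.13800457
140 [[0.492 0.027 0.197]] 0.14076197
150 [[0.492 0.022 0.197]] 0.14237261
160 [[0.492 0.017 0.198]] 0.14289476
170 [[0.492 0.012 0.197]] 0.14498235
180 [[0.492 0.006 0.196]] 0.14730059
190 [[0.492 0.001 0.198]] 0.14719269
200 [[ 0.492 -0.005  0.197]] 0.15012005
210 [[ 0.492 -0.011  0.196]] 0.15294282
220 [[ 0.492 -0.016  0.197]] 0.15330146
230 [[ 0.492 -0.022  0.197]] 0.15496662
240 [[ 0.492 -0.024  0.205]] 0.14848757
250 [[ 0.492 -0.025  0.215]] 0.13927548
260 [[ 0.492 -0.024  0.225]] 0.12873287
270 [[ 0.492 -0.024  0.234]] 0.12014471
280 [[ 0.492 -0.029  0.235]] 0.1214811
290 [[ 0.492 -0.033  0.235]] 0.122256406
300 [[ 0.492 -0.039  0.235]] 0.12409501
310 [[ 0.492 -0.045  0.234]] 0.12650737
320 [[ 0.492 -0.083  0.197]] 0.17343226
330 [[ 0.49  -0.185  0.096]] 0.30083492
340 [[ 0.492 -0.025  0.272]] 0.084742285
350 [[ 0.492 -0.024  0.276]] 0.080300026
360 [[ 0.493 -0.024  0.28 ]] 0.07627751
370 [[ 0.493 -0.025  0.283]] 0.07445439
380 [[ 0.493 -0.024  0.286]] 0.071050376
390 [[ 0.493 -0.024  0.289]] 0.06753547
[[ 0.505 -0.023  0.237]
 [ 0.5   -0.026  0.216]
 [ 0.501 -0.026  0.206]
 [ 0.498 -0.027  0.195]
 [ 0.501 -0.025  0.193]
 [ 0.501 -0.06   0.193]
 [ 0.499  0.003  0.192]]
```

```bash
python3 -c "
from h import *
q=np.load('pics/w2.npz')['p'][110:370,190:450]
cv2.imwrite('pics/w2c.png',np.clip(cv2.resize(q,(598,598),interpolation=2)*2.,0,255).astype(np.uint8)[:,:,::-1])
"
```

```text
(no output)
```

View pics/w2c.png

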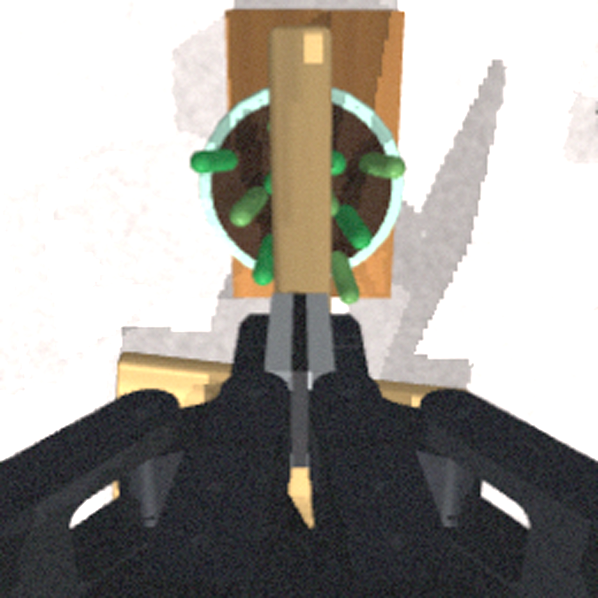

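The wrist crop shows the shut pads ending at the top of the bar (crop row about 290), so they closed above it. I'll raise the arm and find where the fingertips really are.

>>> play_rows(
  rows=[
    [[0, 0, 0], [0, 0, -10], 1],
    [[0, 0, 0], [0, 0, -15], 1],
    [[0, 0, 0], [0, 0, -15], 1],
    [[0, 0, 0], [0, 0, 0], 1],
    [[0, 0, 0], [0, 0, 0], 1],
  ],
)

```text
t: 4.3
tcp_pos: [0.4927, -0.0344, 0.2195]
tool_rot: [0.709, 0.705, 0.0, 0.001]
force: [-0.0, -0.0, -0.7]
finger_gap: 0.003
gripper_force: 0.0
```

```bash
python3 - <<'E'
from h import *
np.set_printoptions(precision=3,suppress=True)
s=sense(); print(s['tcp_pos'],s['force'],s['finger_gap'])
c=get_calibration('wrist'); p,D=save('wrist','w3')
T=R.from_quat(s['tool_rot'])
for col in (310,314,318,322,326):
  P=at_d(c,[(col,v) for v in range(150,400,6)],D); L=T.inv().apply(P-s['tcp_pos'])*1e3
  print(col,'world',P[[5,10]].ravel()); print(L[(L[:,2]<25)].round(0)[:14].tolist())
q=p[110:400,190:450]
cv2.imwrite('pics/w3c.png',np.clip(cv2.resize(q,(520,580),interpolation=2)*2.,0,255).astype(np.uint8)[:,:,::-1])
E
```

```text
[ 0.493 -0.034  0.22 ] [-0.012 -0.014 -0.75 ] 0.003237120267252805
310 world [ 0.487 -0.004  0.196  0.484 -0.053  0.121]
[[50.0, -6.0, 24.0], [47.0, -6.0, 23.0], [43.0, -6.0, 23.0], [39.0, -6.0, 23.0], [35.0, -6.0, 22.0], [30.0, -6.0, 24.0], [26.0, -6.0, 24.0], [22.0, -6.0, 24.0], [18.0, -6.0, 23.0], [13.0, -6.0, 24.0], [10.0, -5.0, -26.0], [10.0, -4.0, -32.0], [10.0, -4.0, -38.0], [10.0, -4.0, -44.0]]
314 world [ 0.489 -0.004  0.197  0.489 -0.025  0.197]
[[51.0, -3.0, 23.0], [47.0, -3.0, 22.0], [43.0, -3.0, 23.0], [39.0, -3.0, 23.0], [35.0, -3.0, 22.0], [31.0, -3.0, 23.0], [27.0, -3.0, 22.0], [22.0, -3.0, 23.0], [18.0, -3.0, 22.0], [14.0, -4.0, 23.0], [9.0, -4.0, 23.0], [5.0, -4.0, 23.0], [1.0, -4.0, 22.0], [-4.0, -4.0, 23.0]]
318 world [ 0.492 -0.004  0.197  0.492 -0.025  0.197]
[[51.0, -1.0, 22.0], [47.0, -1.0, 23.0], [43.0, -1.0, 21.0], [39.0, -1.0, 23.0], [35.0, -1.0, 23.0], [31.0, -1.0, 22.0], [27.0, -1.0, 22.0], [23.0, -1.0, 22.0], [18.0, -1.0, 22.0], [14.0, -1.0, 23.0], [9.0, -1.0, 23.0], [5.0, -1.0, 23.0], [0.0, -1.0, 23.0], [-4.0, -1.0, 22.0]]
322 world [ 0.495 -0.004  0.197  0.495 -0.025  0.196]
[[51.0, 2.0, 23.0], [47.0, 2.0, 23.0], [43.0, 2.0, 22.0], [39.0, 2.0, 23.0], [35.0, 2.0, 23.0], [31.0, 2.0, 22.0], [27.0, 2.0, 23.0], [22.0, 2.0, 23.0], [18.0, 2.0, 22.0], [14.0, 2.0, 22.0], [9.0, 2.0, 23.0], [5.0, 2.0, 23.0], [1.0, 2.0, 22.0], [-4.0, 2.0, 23.0]]
326 world [ 0.497 -0.003  0.198  0.497 -0.025  0.197]
[[51.0, 5.0, 22.0], [47.0, 5.0, 23.0], [43.0, 5.0, 21.0], [39.0, 5.0, 22.0], [34.0, 5.0, 24.0], [31.0, 5.0, 22.0], [27.0, 5.0, 22.0], [22.0, 5.0, 23.0], [18.0, 5.0, 23.0], [14.0, 5.0, 22.0], [9.0, 5.0, 23.0], [5.0, 5.0, 23.0], [0.0, 5.0, 23.0], [-4.0, 5.0, 22.0]]
```

View pics/w3c.png

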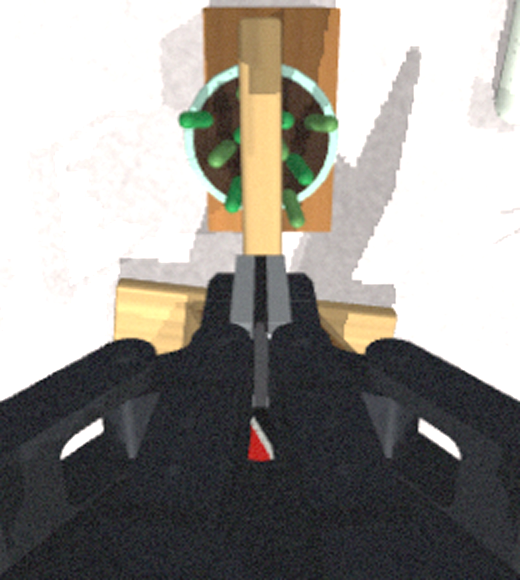

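The shut tips end well behind the reported TCP. I'll get the exact offset.

```bash
python3 - <<'E'
from h import *
np.set_printoptions(precision=3,suppress=True)
s=sense(); c=get_calibration('wrist'); D=np.load('pics/w3.npz')['d']
T=R.from_quat(s['tool_rot'])
for col in (308,311,325,328):
  P=at_d(c,[(col,v) for v in range(225,260,1)],D); L=T.inv().apply(P-s['tcp_pos'])*1e3
  i=np.where((abs(L[:,0]-10)<4)&(L[:,2]<10))[0]; print(col,225+i[:1],L[i[:4]].round(1).tolist())
E
```

```text
308 [237] [[10.2, -5.9, -21.9], [10.1, -5.8, -23.0], [10.2, -5.8, -24.5], [9.5, -5.8, -24.2]]
311 [237] [[10.2, -4.2, -21.9], [10.0, -4.2, -22.7], [9.9, -4.2, -23.8], [10.5, -4.1, -26.2]]
325 [237] [[10.1, 3.3, -21.8], [10.4, 3.3, -23.6], [10.1, 3.3, -24.2], [9.8, 3.2, -24.8]]
328 [237] [[10.1, 4.9, -21.7], [10.2, 4.9, -23.1], [10.2, 4.8, -24.4], [10.3, 4.8, -25.8]]
```

>>> play_rows(
  rows=[
    [[0, 0, 0], [0, 0, -10], 0],
    [[0, 0, 0], [3, 0, -10], 0],
    [[0, 0, 0], [2.5, 0, 0], 0],
    [[0, 0, 0], [0, 0, 0], 0],
    [[0, 0, 0], [0, 0, 0], 0],
    [[0, 0, 0], [0, 0, 20], 0],
    [[0, 0, 0], [0, 0, 20], 0],
    [[0, 0, 0], [0, 0, 20], 0],
    [[0, 0, 0], [0, 0, 20], 0],
    [[0, 0, 0], [0, 0, 10], 0],
    [[0, 0, 0], [0, 0, 0], 0],
    [[0, 0, 0], [0, 0, 0], 0],
  ],
)

```text
t: 5.35
tcp_pos: [0.4916, -0.0286, 0.1483]
tool_rot: [0.709, 0.705, -0.001, -0.001]
force: [0.9, 0.0, -0.5]
finger_gap: 1.0
gripper_force: 0.0
```

>>> play_rows(
  rows=[
    [[0, 0, 0], [0, 0, 0], 1],
    [[0, 0, 0], [0, 0, 0], 1],
    [[0, 0, 0], [0, 0, 0], 1],
    [[0, 0, 0], [0, 0, 0], 1],
    [[0, 0, 0], [0, 0, 0], 1],
    [[0, 0, 0], [0, 0, 0], 1],
    [[0, 0, 0], [0, 0, 0], 1],
    [[0, 0, 0], [0, 0, 0], 1],
    [[0, 0, 0], [0, 0, 0], 1],
    [[0, 0, 0], [0, 0, 0], 1],
  ],
  grip_force=60,
)

```text
t: 6.18
tcp_pos: [0.493, -0.029, 0.1498]
tool_rot: [0.709, 0.705, 0.0, 0.001]
force: [-0.0, 0.1, 4.4]
finger_gap: 0.159
gripper_force: 59.1
```

>>> play_rows(
  rows=[
    [[0, 0, 0], [0, 0, -5], 1],
    [[0, 0, 0], [0, 0, -10], 1],
    [[0, 0, 0], [0, 0, -15], 1],
    [[0, 0, 0], [0, 0, -12], 1],
    [[0, 0, 0], [0, 0, -5], 1],
    [[0, 0, 0], [0, 0, 0], 1],
    [[0, 0, 0], [0, 0, 0], 1],
  ],
)

```text
t: 6.77
tcp_pos: [0.4917, -0.0286, 0.1959]
tool_rot: [0.709, 0.705, -0.0, -0.001]
force: [-0.1, -0.5, -2.5]
finger_gap: 0.154
gripper_force: 58.6
```

```bash
python3 - <<'E'
from h import *
plan([.498,.257,.197],goal(-3.2))
np.set_printoptions(precision=4,suppress=True)
c=get_calibration('wrist'); p,D=save('wrist','w4')
for v in (150,190,210): print(at_d(c,[(u,v) for u in (306,318,330)],D).ravel())
E
```

```text
tcp [ 0.4917 -0.0286  0.1959] turn [-0.07 -0.02  2.9 ] shift mm before turn [285.6   4.8  -1. ] after [285.5  -9.7  -1.1]
[0.4871 0.0317 0.2427 0.4919 0.0318 0.2433 0.4967 0.0319 0.2441]
[0.4868 0.015  0.2426 0.4918 0.0152 0.2433 0.4968 0.0149 0.2425]
[0.4866 0.0064 0.2433 0.4917 0.0065 0.2436 0.4968 0.0064 0.2434]
```

>>> play_rows(
  rows=[
    [[0, 0, 0.4], [10, 0, 0], 1],
    [[0, 0, 0.5], [20, 0, 0], 1],
    [[0, 0, 0.5], [28, 0, 0], 1],
    [[0, 0, 0.5], [32, -1, 0], 1],
    [[0, 0, 0.5], [32, -1, 0], 1],
    [[0, 0, 0.5], [32, -1, 0], 1],
    [[0, 0, 0], [32, -1, -1], 1],
    [[0, 0, 0], [32, -1, 0], 1],
    [[0, 0, 0], [28, -2, 0], 1],
    [[0, 0, 0], [22, -2, 0], 1],
    [[0, 0, 0], [12, 0, 0], 1],
    [[0, 0, 0], [5.5, 0, 0], 1],
  ],
)

```text
t: 7.82
tcp_pos: [0.4946, 0.2583, 0.1963]
tool_rot: [0.726, 0.688, -0.001, -0.0]
force: [-0.4, -1.4, -2.3]
finger_gap: 0.152
gripper_force: 58.6
```

>>> play_rows(
  rows=[
    [[0, 0, 0], [0, 0, 0], 1],
    [[0, 0, 0], [0, 0, 0], 1],
  ],
)

```text
t: 7.98
tcp_pos: [0.495, 0.2559, 0.1968]
tool_rot: [0.727, 0.687, -0.001, -0.0]
force: [-0.4, -0.3, -2.5]
finger_gap: 0.153
gripper_force: 58.6
```

```bash
python3 - <<'E'
from h import *
np.set_printoptions(precision=4,suppress=True)
s=sense(); print(s['tcp_pos'],s['force']); plan([.5926,.2515,.197],goal(-3.2))
p,D=save('top','t5'); c=get_calibration('top'); q=p[160:300,140:300]
cv2.imwrite('pics/t5c.png',np.clip(cv2.resize(q,(640,560),interpolation=2)*1.6,0,255).astype(np.uint8)[:,:,::-1])
E
```

```text
[0.495  0.2559 0.1968] [-0.4016 -0.2874 -2.4659]
tcp [0.495  0.2559 0.1968] turn [-0.07  0.07 -0.01] shift mm before turn [ 1.  97.7 -0.4] after [ 1.  97.7 -0.2]
```

View pics/t5c.png

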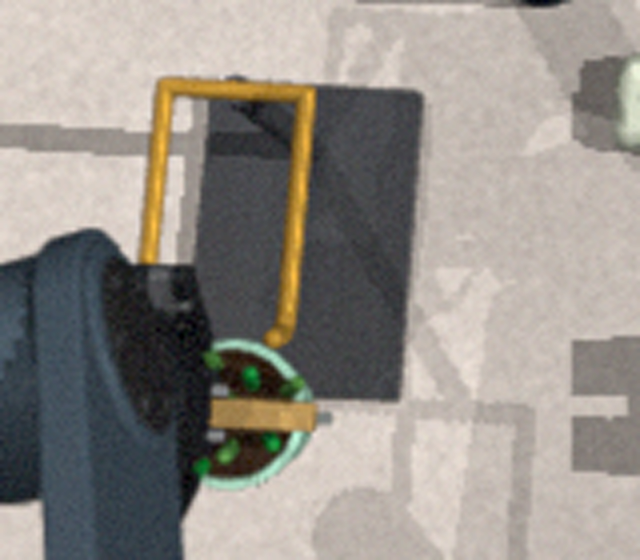

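The top view shows the pot ahead of the tips. The bar's right end is at (316,417) and the right tip at (275,340), so the bar is centred on the arms to about 1 mm. Advancing.

>>> play_rows(
  rows=[
    [[0, 0, 0], [0, 5, 0], 1],
    [[0, 0, 0], [0, 10, 0], 1],
    [[0, 0, 0], [0.5, 12, 0], 1],
    [[0, 0, 0], [0.5, 12, 0], 1],
    [[0, 0, 0], [0, 12, 0], 1],
    [[0, 0, 0], [0, 12, 0], 1],
    [[0, 0, 0], [0, 12, 0], 1],
    [[0, 0, 0], [0, 12, 0], 1],
    [[0, 0, 0], [0, 8, 0], 1],
    [[0, 0, 0], [0, 3, 0], 1],
    [[0, 0, 0], [0, 0, 0], 1],
    [[0, 0, 0], [0, 0, 0], 1],
  ],
)

```text
t: 9.03
tcp_pos: [0.5929, 0.252, 0.1971]
tool_rot: [0.727, 0.687, -0.0, -0.0]
force: [-0.5, 0.2, -2.3]
finger_gap: 0.147
gripper_force: 58.6
```

>>> play_rows(
  rows=[
    [[0, 0, 0], [0, 0, 6], 1],
    [[0, 0, 0], [0, 0, 8], 1],
    [[0, 0, 0], [0, 0, 8], 1],
    [[0, 0, 0], [0, 0, 4], 1],
    [[0, 0, 0], [0, 0, 2], 1],
    [[0, 0, 0], [0, 0, 0], 1],
    [[0, 0, 0], [0, 0, 0], 1],
  ],
)

```text
t: 9.62
tcp_pos: [0.5932, 0.2525, 0.1692]
tool_rot: [0.727, 0.687, -0.0, -0.0]
force: [-0.7, 0.6, -0.4]
finger_gap: 0.154
gripper_force: 58.5
```

>>> play_rows(
  rows=[
    [[0, 0, 0], [0, 0, 1], 1],
    [[0, 0, 0], [0, 0, 0], 1],
    [[0, 0, 0], [0, 0, 0], 1],
  ],
)

```text
t: 9.87
tcp_pos: [0.5934, 0.2525, 0.1686]
tool_rot: [0.727, 0.687, 0.0, 0.0]
force: [-0.7, 0.1, -2.0]
finger_gap: 0.148
gripper_force: 58.6
```

>>> play_rows(
  rows=[
    [[0, 0, 0], [0, 0, 1], 1],
    [[0, 0, 0], [0, 0, 0], 1],
    [[0, 0, 0], [0, 0, 0], 1],
  ],
)

```text
t: 10.12
tcp_pos: [0.5932, 0.2524, 0.1673]
tool_rot: [0.727, 0.687, -0.0, -0.0]
force: [0.8, -0.3, -1.8]
finger_gap: 0.153
gripper_force: 58.6
```

```bash
python3 - <<'E'
from h import *
np.set_printoptions(precision=4,suppress=True)
s=sense(); print(s['tcp_pos'],s['force'])
c=get_calibration('wrist'); p,D=save('wrist','w6')
for v in (150,190,210): print(at_d(c,[(u,v) for u in (308,318,328)],D).ravel())
E
```

```text
[0.5932 0.2524 0.1673] [ 0.8277 -0.2866 -1.7927]
[0.5924 0.3129 0.2141 0.5964 0.3124 0.2127 0.6004 0.3125 0.2144]
[0.5913 0.2964 0.2148 0.5954 0.2961 0.2143 0.5996 0.2956 0.2134]
[0.5907 0.2879 0.2157 0.5949 0.2875 0.2151 0.5992 0.2868 0.2138]
```

Not in contact yet: the bar top is at 0.2145 and 0.212 is expected at rest. I'll keep lowering in small steps.

>>> play_rows(
  rows=[
    [[0, 0, 0], [0, 0, 1], 1],
    [[0, 0, 0], [0, 0, 1], 1],
    [[0, 0, 0], [0, 0, 0], 1],
    [[0, 0, 0], [0, 0, 0], 1],
  ],
)

```text
t: 10.5
tcp_pos: [0.5934, 0.2525, 0.1657]
tool_rot: [0.727, 0.687, 0.0, 0.0]
force: [-0.8, 0.5, 1.5]
finger_gap: 0.152
gripper_force: 58.9
```

>>> play_rows(
  rows=[
    [[0, 0, 0], [0, 0, 1], 1],
    [[0, 0, 0], [0, 0, 0], 1],
    [[0, 0, 0], [0, 0, 0], 1],
  ],
)

```text
t: 10.75
tcp_pos: [0.5934, 0.2524, 0.1656]
tool_rot: [0.727, 0.687, 0.0, 0.0]
force: [-1.7, 0.2, 5.4]
finger_gap: 0.153
gripper_force: 59.6
```

>>> play_rows(
  rows=[
    [[0, 0, 0], [0, 0, 0], 0.5],
    [[0, 0, 0], [0, 0, 0], 0.5],
    [[0, 0, 0], [0, 0, 0], 0.5],
    [[0, 0, 0], [0, 0, 0], 0.5],
    [[0, 0, 0], [0, 0, 0], 0.5],
  ],
)

```text
t: 11.17
tcp_pos: [0.5931, 0.2524, 0.164]
tool_rot: [0.727, 0.687, -0.0, -0.0]
force: [-0.1, 0.8, -0.5]
finger_gap: 0.496
gripper_force: 0.0
```

>>> play_rows(
  rows=[
    [[0, 0, 0], [0, 0, -8], 0.5],
    [[0, 0, 0], [0, 0, -15], 0.5],
    [[0, 0, 0], [0, 0, -25], 0.5],
    [[0, 0, 0], [0, 0, -25], 0.5],
    [[0, 0, 0], [0, 0, -25], 0.5],
    [[0, 0, 0], [0, 0, -17], 0.5],
    [[0, 0, 0], [0, 0, 0], 0.5],
    [[0, 0, 0], [0, 0, 0], 0.5],
  ],
)

```text
t: 11.83
tcp_pos: [0.5937, 0.2526, 0.2809]
tool_rot: [0.727, 0.687, 0.001, 0.001]
force: [-0.3, -0.3, -0.8]
finger_gap: 0.5
gripper_force: 0.0
```

```bash
python3 - <<'E'
from h import *
np.set_printoptions(precision=4,suppress=True)
s=sense(); print(s['tcp_pos'],s['force'],s['finger_gap'])
cw=get_calibration('wrist'); p,D=save('wrist','w7'); q,Dq=save('scene','s7')
a=cv2.resize(p[60:380,160:480],(400,400)); b=cv2.resize(q[150:310,370:530],(400,400),interpolation=2)
cv2.imwrite('pics/m7.png',np.clip(np.hstack([a,b])*1.5,0,255).astype(np.uint8)[:,:,::-1])
E
```

```text
[0.5937 0.2526 0.2809] [-0.3409 -0.3021 -0.7907] 0.4995079119216509
```

View pics/m7.png

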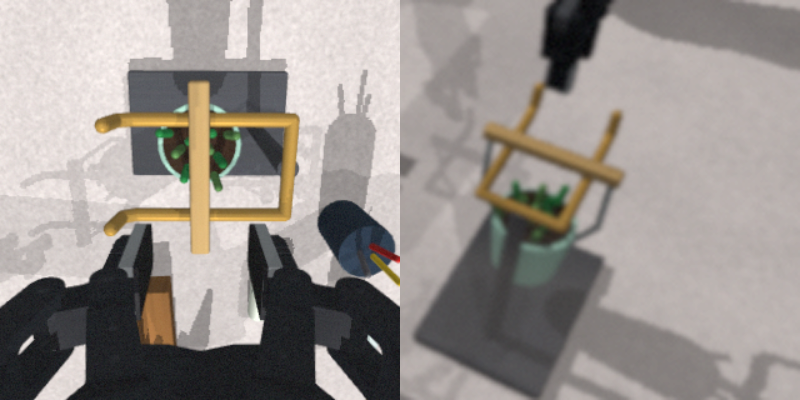

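The planter hangs on both arms: the bar crosses both in the wrist view, and the scene view shows the pot below. Next is the print, so I'll compute the pre-grasp and travel there.

```bash
cat >> h.py <<'E'
SY=-6.7
def slot(s,dy=0,dx=0):
    B=R.from_euler('z',SY,degrees=True)
    return np.array([.4474,-.2282,.026])+B.apply([.4226*s+.9063*dx,dy,.9063*s-.4226*dx])
GT=R.from_euler('z',SY,degrees=True)*R.from_euler('y',25,degrees=True)*goal(0)
E
python3 - <<'E'
from h import *
p=slot(.18); print(p); plan([p[0],p[1],.2809],goal(SY)); plan(p,GT)
E
```

```text
[ 0.5229485  -0.23707491  0.189134  ]
tcp [0.5923 0.2522 0.2782] turn [-0.13  0.04  3.5 ] shift mm before turn [-492.4  -41.9   -2.3] after [-494.   -11.8   -2.7]
tcp [0.5923 0.2522 0.2782] turn [24.86  0.8   3.43] shift mm before turn [-492.4  -41.7   89.5] after [-494.    26.9   85.7]
```

>>> play_rows(
  rows=[
    [[0, 0, 0], [-20, -2, 0], 0.5],
    [[0, 0, 0], [-38, -3, 0], 0.5],
    [[0, 0, 0], [-38, -3, 0], 0.5],
    [[0, 0, 0], [-38, -3, 0], 0.5],
    [[0, 0, 0], [-38, -3, 0], 0.5],
    [[0, 0, 0], [-38, -3, 0], 0.5],
    [[0, 0, 0], [-38, -3, 0], 0.5],
    [[0, 0, 0], [-38, -3, 0], 0.5],
    [[0, 0, 0], [-38, -3, 0], 0.5],
    [[0, 0, 0], [-38, -3, 0], 0.5],
    [[0, 0, 0], [-38, -3, 0], 0.5],
    [[0, 0, 0], [-38, -3, 0], 0.5],
  ],
)

```text
t: 12.93
tcp_pos: [0.5323, -0.1842, 0.2776]
tool_rot: [0.727, 0.687, -0.0, -0.002]
force: [0.9, 0.3, -0.6]
finger_gap: 0.499
gripper_force: 0.0
```

>>> play_rows(
  rows=[
    [[0, 0, 0], [-38, -4, 0], 0.5],
    [[0, 0, 0], [-16, -3, 0], 0.5],
    [[0, 0, 3.5], [0, 0, 0], 0.5],
    [[6, 0, 0], [0, 0, 0], 0.5],
    [[6.5, 0, 0], [0, 0, 0], 0.5],
    [[6.5, 0, 0], [0, 0, 0], 0.5],
    [[6, 0, 0], [0, 0, 0], 0.5],
    [[0, 0, 0], [0, 0, 0], 0.5],
    [[0, 0, 0], [0, 0, 0], 0.5],
  ],
)

```text
t: 13.68
tcp_pos: [0.5236, -0.2359, 0.2761]
tool_rot: [0.729, 0.649, -0.144, -0.164]
force: [-2.0, 0.7, -0.1]
finger_gap: 0.501
gripper_force: 0.0
```

```bash
python3 - <<'E'
from h import *
np.set_printoptions(precision=4,suppress=True)
plan(slot(.18),GT); s=sense(); print(s['q'])
c=get_calibration('wrist'); p,D=save('wrist','w8'); pt,Dt=save('top','t8')
B=R.from_euler('z',SY,degrees=True); A=R.from_euler('y',25,degrees=True)
for nm,cc,DD,pp in (('wrist',c,D,p),('top0',get_calibration('top'),np.load('pics/top0.npz')['d'],np.load('pics/top0.npz')['p'])):
    v,u=np.mgrid[0:400,0:640]; uv=np.c_[u.ravel(),v.ravel()]; P=at_d(cc,uv,DD); rgb=pp.reshape(-1,3).astype(int)
    L=(B*A).inv().apply(P-slot(0)); ok=(DD.ravel()>0)&(abs(L[:,0])<.02)&(abs(L[:,1])<.07)&(L[:,2]>.07)&(L[:,2]<.16)
    Q=L[ok]*1e3; print(nm,len(Q),'pct x',np.percentile(Q[:,0],[2,10,50,90,98]),'y',np.percentile(Q[:,1],[1,3,50,97,99]),'z',np.percentile(Q[:,2],[1,50,97,99]))
    m=abs(Q[:,2]-100)<25; F=np.linalg.lstsq(np.c_[Q[m][:,1:],np.ones(m.sum())],Q[m][:,0],rcond=None)[0]; print('x=a*y+b*z+c',F, 'at z100',F[1]*100+F[2], m.sum())
E
```

```text
tcp [ 0.5236 -0.2359  0.2761] turn [-0.23 -0.11  0.1 ] shift mm before turn [-1.4 36.6 78.9] after [-1.2 36.3 79. ]
[-0.5254  0.6098  1.1811 -0.1714  1.7569 -0.4068]
wrist 1414 pct x [-5.3802 -5.0922 -2.8439  2.972   4.31  ] y [-49.5549 -47.0083   4.3287  48.2878  48.6092] z [ 71.775  139.4549 141.4477 141.7943]
x=a*y+b*z+c [ 0.031   0.0009 -4.6506] at z100 -4.556525420557044 392
top0 891 pct x [-6.0665 -5.3967 -3.9435  0.677   4.2776] y [-50.7863 -48.6883  -0.9051  45.7728  46.4322] z [ 71.3442 115.4007 142.6134 143.6114]
x=a*y+b*z+c [ 0.0293 -0.0033 -3.7522] at z100 -4.084185342525152 494
```

>>> play_rows(
  rows=[
    [[0, 0, 1.5], [-2, 0, 0], 0.5],
    [[0, 0, 0], [0, 18, 0], 0.5],
    [[0, 0, 0], [0, 18.5, 0], 0.5],
    [[0, 0, 0], [0, 0, 20], 0.5],
    [[0, 0, 0], [0, 0, 25], 0.5],
    [[0, 0, 0], [0, 0, 20], 0.5],
    [[0, 0, 0], [0, 0, 14], 0.5],
    [[0, 0, 0], [0, 0, 0], 0.5],
    [[0, 0, 0], [0, 0, 0], 0.5],
  ],
)

```text
t: 14.53
tcp_pos: [0.5224, -0.2395, 0.1932]
tool_rot: [0.738, 0.639, -0.146, -0.16]
force: [-0.2, 0.2, 0.8]
finger_gap: 0.499
gripper_force: 0.0
```

```bash
python3 - <<'E'
from h import *
G=R.from_euler('z',SY,degrees=True)*R.from_euler('y',25,degrees=True)*R.from_euler('z',-1.5,degrees=True)*goal(0)
plan(slot(.082,-.001,0),G)
np.set_printoptions(precision=4,suppress=True)
s=sense(); c=get_calibration('wrist'); p,D=save('wrist','w9')
v,u=np.mgrid[0:400,0:640]; P=at_d(c,np.c_[u.ravel(),v.ravel()],D)
L=R.from_quat(s['tool_rot']).inv().apply(P-s['tcp_pos'])*1e3
# print top edge relative to tool
ok=(D.ravel()>0)&(abs(L[:,1])<15)&(L[:,2]>5)&(L[:,2]<80)&(abs(L[:,0])<60)&(abs(L[:,0])>14)
Q=L[ok]; print(len(Q)); print(np.percentile(Q,[1,5,25,50,75,95,99],axis=0))
t=Q[Q[:,2]<np.percentile(Q[:,2],3)+6]; print('edge',t.mean(0),t.min(0),t.max(0))
E
```

```text
tcp [ 0.5224 -0.2395  0.1932] turn [ 0.02 -0.02 -0.08] shift mm before turn [  1.5   1.9 101.6] after [  1.5   1.9 101.6]
1141
[[-47.9915  -2.7054  41.8301]
 [-44.1893  -2.2272  42.2171]
 [-26.1947  -0.4358  42.8699]
 [ 21.3397   1.8358  43.4015]
 [ 37.8376   4.2419  43.9429]
 [ 50.6159   6.3099  49.073 ]
 [ 50.9381   6.731   69.1577]]
edge [ 6.3378  2.025  43.3825] [-49.53    -2.7913  41.2867] [50.7815  6.8293 48.0104]
```

>>> play_rows(
  rows=[
    [[0, 0, 0], [1, 2, 10], 0.5],
    [[0, 0, 0], [0, 0, 20], 0.5],
    [[0, 0, 0], [0, 0, 20], 0.5],
    [[0, 0, 0], [0, 0, 20], 0.5],
    [[0, 0, 0], [0, 0, 20], 0.5],
    [[0, 0, 0], [0, 0, 11], 0.5],
    [[0, 0, 0], [0, 0, 0], 0.5],
    [[0, 0, 0], [0, 0, 0], 0.5],
  ],
)

```text
t: 15.25
tcp_pos: [0.483, -0.2338, 0.1]
tool_rot: [0.738, 0.639, -0.146, -0.16]
force: [0.3, -0.3, 1.5]
finger_gap: 0.497
gripper_force: 0.0
```

>>> play_rows(
  rows=[
    [[0, 0, 0], [0, 0, 0], 1],
    [[0, 0, 0], [0, 0, 0], 1],
    [[0, 0, 0], [0, 0, 0], 1],
    [[0, 0, 0], [0, 0, 0], 1],
    [[0, 0, 0], [0, 0, 0], 1],
    [[0, 0, 0], [0, 0, 0], 1],
    [[0, 0, 0], [0, 0, 0], 1],
  ],
  grip_force=50,
)

```text
t: 15.83
tcp_pos: [0.4827, -0.234, 0.1015]
tool_rot: [0.738, 0.639, -0.146, -0.16]
force: [0.1, -0.3, 5.2]
finger_gap: 0.099
gripper_force: 48.7
```

>>> play_rows(
  rows=[
    [[0, 0, 0], [0, 0, -3], 1],
    [[0, 0, 0], [0, 0, -6], 1],
    [[0, 0, 0], [0, 0, -10], 1],
    [[0, 0, 0], [0, 0, -12], 1],
    [[0, 0, 0], [0, 0, -12], 1],
    [[0, 0, 0], [0, 0, -12], 1],
    [[0, 0, 0], [0, 0, -12], 1],
    [[0, 0, 0], [0, 0, -12], 1],
    [[0, 0, 0], [0, 0, -10], 1],
    [[0, 0, 0], [0, 0, -6], 1],
    [[0, 0, 0], [0, 0, 0], 1],
    [[0, 0, 0], [0, 0, 0], 1],
  ],
)

```text
t: 16.83
tcp_pos: [0.5228, -0.2383, 0.1861]
tool_rot: [0.738, 0.639, -0.146, -0.159]
force: [-1.3, -0.5, -2.5]
finger_gap: 0.097
gripper_force: 48.9
```

```bash
python3 - <<'E'
from h import *
np.set_printoptions(precision=4,suppress=True)
s=sense(); print(s['force'],s['finger_gap']); plan([.499,-.036,.27],goal(-0.4))
T=R.from_quat(s['tool_rot']); print(T.as_matrix())
E
```

```text
[-1.2588 -0.497  -2.5485] 0.09716769122549081
tcp [ 0.5228 -0.2383  0.1861] turn [-24.95  -1.04  -7.68] shift mm before turn [196.  -83.4 -56.2] after [202.2 -25.2 -83.9]
[[ 0.1402  0.8971 -0.419 ]
 [ 0.9901 -0.1318  0.0491]
 [-0.0112 -0.4217 -0.9067]]
```

>>> play_rows(
  rows=[
    [[0, 0, 0], [0, -6, -12], 1],
    [[0, 0, 0], [0, -10, -21], 1],
    [[0, 0, 0], [0, -10, -21], 1],
    [[0, 0, 0], [0, -3, -6], 1],
    [[-4, 0, 0], [0, 0, 0], 1],
    [[-6, 0, 0], [0, 0, 0], 1],
    [[-6, 0, 0], [0, 0, 0], 1],
    [[-6, 0, 0], [0, 0, 0], 1],
    [[-3, 0, 0], [0, 0, 0], 1],
    [[0, 0, -4], [0, 0, 0], 1],
    [[0, 0, -4], [0, 0, 0], 1],
    [[0, 0, 0], [0, 0, 0], 1],
  ],
)

```text
t: 17.83
tcp_pos: [0.5204, -0.237, 0.2524]
tool_rot: [0.707, 0.707, -0.005, 0.002]
force: [-0.1, -0.2, -1.8]
finger_gap: 0.1
gripper_force: 49.3
```

```bash
python3 - <<'E'
from h import *
np.set_printoptions(precision=4,suppress=True)
plan([.499,-.036,.20],goal(-0.4))
c=get_calibration('top'); p,D=save('top','t10')
# stand top points (uncovered now): z .03-.05
v,u=np.mgrid[200:320,260:400]; P=at_d(c,np.c_[u.ravel(),v.ravel()],D)
S=P[(abs(P[:,2]-.04)<.007)&(abs(P[:,0]-.5)<.07)&(abs(P[:,1]+.036)<.1)]
print(len(S),cv2.minAreaRect((S[:,:2]*1e3).astype(np.float32)),np.percentile(S,[1,99],axis=0), np.median(S[:,2]))
g=P[(P[:,2]<.03)&(P[:,2]>.008)&(abs(P[:,0]-.5)<.025)&(abs(P[:,1]+.036)<.06)]; print(len(g)); 
if len(g): print(g.mean(0),np.percentile(g,[2,98],axis=0),np.polyfit(g[:,1],g[:,0],1))
q=p[180:330,240:480]; cv2.imwrite('pics/t10c.png',np.clip(cv2.resize(q,(800,500),interpolation=2)*1.6,0,255).astype(np.uint8)[:,:,::-1])
E
```

```text
tcp [ 0.5204 -0.237   0.2524] turn [-0.18  0.58  0.38] shift mm before turn [201.6 -21.4  50.4] after [200.9 -22.8  52.4]
1677 ((500.4217224121094, -34.97083282470703), (140.42904663085938, 76.56307220458984), 89.52085876464844) [[ 0.462  -0.103   0.037 ]
 [ 0.5387  0.0351  0.0458]] 0.04133270516048171
306
[ 0.5006 -0.036   0.0174] [[ 0.4944 -0.0934  0.0131]
 [ 0.5069  0.0212  0.0214]] [0.0081 0.5009]
```

>>> play_rows(
  rows=[
    [[-0.2, 0.6, 0.4], [0, 0, 0], 1],
    [[0, 0, 0], [15, -2, 0], 1],
    [[0, 0, 0], [25, -3, 0], 1],
    [[0, 0, 0], [30, -3, 0], 1],
    [[0, 0, 0], [30, -3, 2], 1],
    [[0, 0, 0], [30, -3, 4], 1],
    [[0, 0, 0], [30, -3, 4], 1],
    [[0, 0, 0], [25, -3, 2], 1],
    [[0, 0, 0], [16, -1, 0], 1],
    [[0, 0, 0], [0, 0, 0], 1],
    [[0, 0, 0], [0, 0, 0], 1],
    [[0, 0, 0], [0, 0, 0], 1],
  ],
)

```text
t: 18.88
tcp_pos: [0.5026, -0.0365, 0.2406]
tool_rot: [0.71, 0.704, 0.001, 0.001]
force: [0.4, 0.1, -2.2]
finger_gap: 0.104
gripper_force: 49.4
```

```bash
cat > m.py <<'E'
from h import *
np.set_printoptions(precision=4,suppress=True)
plan([.5006,-.0355,.16],goal(-0.46))
s=sense(); print(s['force'],s['finger_gap'])
def an(nm):
    c=get_calibration(nm); p,D=save(nm,nm+'_'+str(round(s['t'],2)))
    v,u=np.mgrid[0:400,0:640]; P=at_d(c,np.c_[u.ravel(),v.ravel()],D); P=P[D.ravel()>0]
    for lo,hi in ((.034,.048),):
        S=P[(P[:,2]>lo)&(P[:,2]<hi)&(abs(P[:,0]-.5)<.07)&(abs(P[:,1]+.036)<.09)]
        print(nm,'stand x',np.percentile(S[:,0],[.5,99.5]),'y',np.percentile(S[:,1],[.5,99.5]),len(S))
    g=P[(P[:,2]<.03)&(P[:,2]>.008)&(abs(P[:,0]-.5)<.02)&(abs(P[:,1]+.036)<.068)]; print('groove',len(g),np.percentile(g[:,0],[3,50,97]),np.percentile(g[:,1],[3,97]))
    L=R.from_quat(s['tool_rot']).inv().apply(P-s['tcp_pos'])*1e3
    Q=L[(abs(L[:,1])<12)&(abs(L[:,0])<60)&(abs(L[:,0])>16)&(L[:,2]>-70)&(L[:,2]<90)]
    if len(Q): print('print in tool: x',np.percentile(Q[:,0],[1,99]),'y',np.percentile(Q[:,1],[1,50,99]),'z',np.percentile(Q[:,2],[1,50,99]),len(Q))
    if nm=='wrist' and len(Q):
        e=Q[(Q[:,2]<-45)]; print('top edge: slope y(x)',np.polyfit(e[:,0],e[:,1],1),'slope z(x)',np.polyfit(e[:,0],e[:,2],1))
        f=Q[Q[:,2]>-45]; print('side pts',len(f)); 
        if len(f)>5: print('side edge y(z)',np.polyfit(f[:,2],f[:,1],1),'x(z)',np.polyfit(f[:,2],f[:,0],1), f[:,2].max())
    return p
if __name__=='__main__': an('wrist'); an('top')
E
python3 m.py
```

```text
tcp [ 0.5026 -0.0365  0.2406] turn [ 0.14  0.06 -0.  ] shift mm before turn [ 1.1 -2.2 80.6] after [ 1.  -2.  80.6]
[ 0.3755  0.0696 -2.1813] 0.10444671608611203
wrist stand x [0.4592 0.5389] y [-0.1017  0.036 ] 4662
groove 306 [0.4923 0.4987 0.5056] [-0.0069  0.0318]
print in tool: x [-24.5123  50.46  ] y [-4.3613  0.1971  4.7072] z [-58.1376 -56.532   62.9859] 2815
top edge: slope y(x) [0.0002 0.2904] slope z(x) [  0.0144 -56.7294]
side pts 537
side edge y(z) [-0.0062 -0.0734] x(z) [ 0.0076 49.9168] 78.80330727605433
top stand x [0.4622 0.539 ] y [-0.0398  0.0352] 119
groove 2 [0.4974 0.4985 0.4996] [-0.005  -0.0049]
print in tool: x [33.9873 35.9548] y [-4.0073 -1.0575  6.0914] z [-59.5342 -56.9191  65.1847] 7
```

>>> play_rows(
  rows=[
    [[0, 0, 0], [1, -3.3, 10], 1],
    [[0, 0, 0], [0, 0, 18], 1],
    [[0, 0, 0], [0, 0, 22], 1],
    [[0, 0, 0], [0, 0, 22], 1],
    [[0, 0, 0], [0, 0, 18], 1],
    [[0, 0, 0], [0, 0, 12], 1],
    [[0, 0, 0], [0, 0, 0], 1],
    [[0, 0, 0], [0, 0, 0], 1],
    [[0, 0, 0], [0, 0, 0], 1],
  ],
)

```text
t: 19.73
tcp_pos: [0.5002, -0.0361, 0.1391]
tool_rot: [0.71, 0.704, 0.001, 0.002]
force: [-0.4, -0.4, -1.7]
finger_gap: 0.099
gripper_force: 49.2
```

```bash
python3 - <<'E'
from m import *
p=an('wrist')
s=sense(); c=get_calibration('wrist'); D=np.load('pics/wrist_%s.npz'%round(s['t']-.05,2))['d'] if 0 else snapshot('wrist')[1]
v,u=np.mgrid[0:400,0:640]; P=at_d(c,np.c_[u.ravel(),v.ravel()],D); 
L=R.from_quat(s['tool_rot']).inv().apply(P-s['tcp_pos'])*1e3
h=(s['tcp_pos'][2]-.04)*1e3
for a in range(40,72,4):
    m=(L[:,0]>a)&(L[:,0]<a+4)&(abs(L[:,1])<16)
    lo=L[m&(L[:,2]>h+6)&(L[:,2]<h+30)]; pr=L[m&(L[:,2]<h-8)]
    print(a,len(lo),np.percentile(lo[:,1],[2,98]) if len(lo) else '',len(pr),np.percentile(pr[:,1],[2,98]) if len(pr) else '')
E
```

```text
tcp [ 0.5002 -0.0361  0.1391] turn [ 0.21  0.06 -0.06] shift mm before turn [  0.6   0.5 -20.8] after [  0.6   0.4 -20.9]
[-0.4235 -0.3542 -1.7152] 0.09899639016609395
wrist stand x [0.4593 0.5391] y [-0.0975  0.0363] 8548
groove 383 [0.4927 0.4998 0.5067] [0.0029 0.0314]
print in tool: x [-24.7306  50.3952] y [-4.37    0.1806  4.6881] z [-58.0985 -56.5222  63.0776] 2811
top edge: slope y(x) [-0.0006  0.287 ] slope z(x) [  0.016 -56.741]
side pts 536
side edge y(z) [-0.0059 -0.1076] x(z) [ 0.0074 49.8712] 78.2460746232896
40 13 [-8.2991  5.4303] 237 [-4.0186  5.0196]
44 41 [-8.2533  5.4202] 231 [-3.9516  4.4537]
48 62 [-8.5345  5.4193] 788 [-4.1881  4.3165]
52 64 [-8.6023  5.4273] 0 
56 66 [-8.6238  5.4197] 0 
60 76 [-8.5998  5.4343] 0 
64 67 [-8.6257  5.4206] 0 
68 65 [-8.6273  5.4372] 0
```

>>> play_rows(
  rows=[
    [[0, 0, 0], [0.5, -1.4, 0], 1],
    [[0, 0, 0], [0, 0, 5], 1],
    [[0, 0, 0], [0, 0, 6], 1],
    [[0, 0, 0], [0, 0, 6], 1],
    [[0, 0, 0], [0, 0, 0], 1],
    [[0, 0, 0], [0, 0, 0], 1],
  ],
)

```text
t: 20.33
tcp_pos: [0.4975, -0.0347, 0.1208]
tool_rot: [0.71, 0.704, 0.0, 0.0]
force: [0.6, 0.5, -1.6]
finger_gap: 0.096
gripper_force: 49.3
```

>>> play_rows(
  rows=[
    [[0, 0, 0], [0, 0, 3], 1],
    [[0, 0, 0], [0, 0, 3], 1],
    [[0, 0, 0], [0, 0, 0], 1],
    [[0, 0, 0], [0, 0, 0], 1],
  ],
)

```text
t: 20.67
tcp_pos: [0.4977, -0.0348, 0.1153]
tool_rot: [0.71, 0.704, 0.0, 0.001]
force: [-0.0, 0.5, -1.9]
finger_gap: 0.101
gripper_force: 49.3
```

>>> play_rows(
  rows=[
    [[0, 0, 0], [0, 0, 4], 1],
    [[0, 0, 0], [0, 0, 4], 1],
    [[0, 0, 0], [0, 0, 4], 1],
    [[0, 0, 0], [0, 0, 0], 1],
    [[0, 0, 0], [0, 0, 0], 1],
  ],
)

```text
t: 21.08
tcp_pos: [0.4976, -0.0348, 0.103]
tool_rot: [0.71, 0.704, 0.0, 0.0]
force: [1.2, 0.2, -2.4]
finger_gap: 0.098
gripper_force: 49.4
```

>>> play_rows(
  rows=[
    [[0, 0, 0], [0, 0, 1], 1],
    [[0, 0, 0], [0, 0, 1], 1],
    [[0, 0, 0], [0, 0, 1], 1],
    [[0, 0, 0], [0, 0, 0], 1],
    [[0, 0, 0], [0, 0, 0], 1],
  ],
)

```text
t: 21.5
tcp_pos: [0.4981, -0.0349, 0.1005]
tool_rot: [0.71, 0.704, 0.001, 0.001]
force: [0.5, -0.1, -1.9]
finger_gap: 0.1
gripper_force: 49.5
```

>>> play_rows(
  rows=[
    [[0, 0, 0], [0, 0, 1], 1],
    [[0, 0, 0], [0, 0, 0], 1],
    [[0, 0, 0], [0, 0, 0], 1],
  ],
)

```text
t: 21.75
tcp_pos: [0.4982, -0.0347, 0.1004]
tool_rot: [0.71, 0.704, 0.001, 0.001]
force: [-0.4, 1.4, 6.0]
finger_gap: 0.1
gripper_force: 50.5
```

>>> play_rows(
  rows=[
    [[0, 0, 0], [0, 0, 1], 1],
    [[0, 0, 0], [0, 0, 0], 1],
    [[0, 0, 0], [0, 0, 0], 1],
  ],
)

```text
t: 22.0
tcp_pos: [0.4983, -0.0346, 0.1003]
tool_rot: [0.71, 0.704, 0.001, 0.001]
force: [-2.9, 2.7, 12.7]
finger_gap: 0.097
gripper_force: 51.5
```

>>> play_rows(
  rows=[
    [[0, 0, 0], [0, 0, -0.5], 1],
    [[0, 0, 0], [0, 0, 0], 0.8],
    [[0, 0, 0], [0, 0, 0], 0.7],
    [[0, 0, 0], [0, 0, 0], 0.5],
    [[0, 0, 0], [0, 0, 0], 0.5],
    [[0, 0, 0], [0, 0, 0], 0.5],
    [[0, 0, 0], [0, 0, 0], 0.5],
  ],
)

```text
t: 22.58
tcp_pos: [0.4979, -0.0349, 0.0988]
tool_rot: [0.71, 0.704, 0.0, 0.001]
force: [-0.2, 0.2, -0.3]
finger_gap: 0.498
gripper_force: 0.0
```

>>> play_rows(
  rows=[
    [[0, 0, 0], [0, 0, -8], 0.5],
    [[0, 0, 0], [0, 0, -15], 0.5],
    [[0, 0, 0], [0, 0, -25], 0.5],
    [[0, 0, 0], [0, 0, -30], 0.5],
    [[0, 0, 0], [0, 0, -30], 0.5],
    [[0, 0, 0], [0, 0, -30], 0.5],
    [[0, 0, 0], [0, 0, -20], 0.5],
    [[0, 0, 0], [0, 0, 0], 0.5],
    [[0, 0, 0], [0, 0, 0], 0.5],
  ],
)

```text
t: 23.33
tcp_pos: [0.4982, -0.0349, 0.2585]
tool_rot: [0.71, 0.704, 0.001, 0.002]
force: [1.1, -0.2, -0.2]
finger_gap: 0.496
gripper_force: 0.0
```

```bash
python3 - <<'E'
from h import *
np.set_printoptions(precision=4,suppress=True)
s=sense(); print(s['tcp_pos'],s['force'],s['finger_gap'])
c=get_calibration('wrist'); p,D=save('wrist','w20'); q,Dq=save('scene','s20')
v,u=np.mgrid[0:400,0:640]; P=at_d(c,np.c_[u.ravel(),v.ravel()],D)
Q=P[(P[:,2]>.11)&(P[:,2]<.17)&(abs(P[:,0]-.5)<.02)&(abs(P[:,1]+.035)<.06)]
T=Q[Q[:,2]>.145]; print(len(Q),'top z',np.percentile(T[:,2],[5,50,95]),'x',np.percentile(T[:,0],[1,50,99]),'y',np.percentile(T[:,1],[1,99]),'z(y)',np.polyfit(T[:,1],T[:,2],1))
a=cv2.resize(p[60:380,160:480],(400,400)); b=cv2.resize(q[120:320,230:430],(400,400),interpolation=2)
cv2.imwrite('pics/m20.png',np.clip(np.hstack([a,b])*1.5,0,255).astype(np.uint8)[:,:,::-1])
E
```

```text
[ 0.4982 -0.0349  0.2585] [ 1.0823 -0.2021 -0.2274] 0.495518524038048
984 top z [0.1554 0.1568 0.158 ] x [0.493  0.4978 0.5025] y [-0.0828  0.0155] z(y) [-0.006   0.1565]
```

View pics/m20.png

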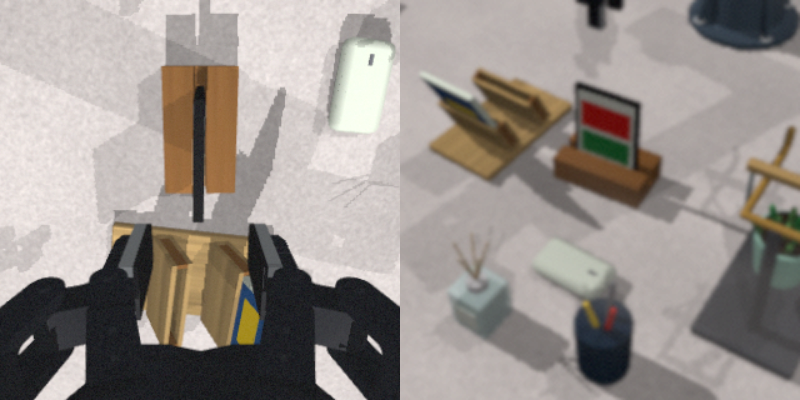

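The print stands upright in the groove with its top at 0.1565, against 0.156 expected. The planter is hung and the other objects look undisturbed, so I'm handing the job in.

```bash
python3 -c "
from station import *
print(sign_off())"
```

```text
the job is handed in; nothing more can be done
None
```

The planter hangs by its handle on both hook arms and the red-and-green print stands at the bottom of the stand's groove; the bystanders were not touched, and the job was handed in at about 23 s.

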